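# Set and close the stencil frame clamp

## Robot

A 6-joint arm with a two-finger parallel gripper is mounted at the origin on the work surface. World frame = base frame: x ahead of the robot, y to its left, z up, the work surface at z = 0. Lengths are in m, angles in degrees, forces in N, time in s.
With the tool pointing down it reaches from about 0.325 to 0.775 m from the base axis. Payload 5.5 kg.
Tool frame: the origin (TCP) lies at the centre of the arm's flange, where the gripper is bolted on; the fingertips stand 182 mm ahead of it and the grasp point (between the pads) lies 163 mm ahead of it; z points along the fingers, y is the direction in which the jaws open and shut (so a half turn about z gives the same grasp; the last joint's range is limited). The gripper opens to 88 mm and grips with 3 to 60 N. Pads are 20 mm wide; open, the fingers measure 115 mm over their backs; the gripper's body (75 mm by 178 mm) begins 61 mm behind the grasp point.
Start: joints at [-68.05, 5.22, 70.514, -0, 104.267, -3.249], TCP at [0.255, -0.543, 0.405] pointing down, gripper open.
Joint ranges: [-164.24, 164.24], [-49.07, 125.15], [9.68, 141.18], [-86.29, 266.29], [3.28, 154.24], [-151.56, 151.56]. Speed limits (degrees/s): [147.25, 147.25, 172.46, 180, 180, 180].

## Interface

Orientations are given as [roll, pitch, yaw] about the fixed x, y, z axes, in that order (R = Rz(yaw) Ry(pitch) Rx(roll)).
In Python, from station import r gives the robot as it stands. The module is installed in compiled form; this text tells all that it offers. Calls block until the motion is done:
- r.reach(position, orientation): joint-space move of the TCP to a pose.
- r.servo_line(position, rotation=None, speed=0.15): straight line of the TCP; rotation=None keeps the orientation; speed is the mean speed in m/s.
- r.move_joints(angles): joint-space move.
- r.let_go() and r.grab(squeeze=None): open the fingers fully, or close them until they stop; squeeze is the grip in N (None keeps the last).
- r.wait(seconds).
- r.inverse_kinematics(position, orientation): joint angles nearest the present ones, or None.
- r.sense(): the state.
- r.snapshot(name): name is "scene" or "top" or "wrist"; returns a dict with "frame" (480x640x3 uint8, red, green, blue), "fx", "fy", "cx", "cy" (pixels), "dist_coeffs" ([k1, k2, p1, p2, k3] as OpenCV has them; the pictures are not rectified), "R" (3x3) and "t" (3): a world point X has camera coordinates R X + t. Camera axes: x right, y down, z forward; pixel columns grow to the right and rows downward; lengths in m; the calibration is good to about 2 mm. A picture is of the moment at which its call begins. There is no depth.
A pose or a line that the arm cannot do raises r.IKError and nothing moves.
- r.hand_in(): hands the job in, once; it reports no verdict.
The state is a dict: "clock": time; "joints": joint angles; "joint_vel": joint speeds; "joint_torque": joint torques, N m; "tcp_pos": TCP position; "orientation": TCP orientation; "contact_force": force on the tool from outside, world axes, zero at the start; "torque": the same for the moment, N m; "opening": finger opening in m.
Only numpy, scipy, OpenCV 4.12 (cv2) and the standard library are available. Lean on these libraries where they do the work, as an engineer would, in place of code of your own. Each camera call takes 0.05 s, during which the arm holds its last target.

## Task

Get the stencil frame held for printing: turn the clamp's black adjuster nut clockwise until the red cam lever, swung down from open, meets firm resistance about halfway through its swing, then push the lever fully closed and let go. Never force the lever, do not tighten the nut while the lever is closed, and leave the frame and the other things where they are.

Things in the scene. Friction and masses are not known exactly. Their poses are not given: they have to be found in the camera images.
- nut_centre (a point): Centre (half-way up) of the black round adjuster nut: a knurled knob 48 mm in diameter, 30 mm high, axis vertical, top 135 mm above the table, orange mark on top; 20 mm of free height below its lower edge. Fixed to the clamp; axes the clamp's: x towards the frame, y along the clamp from nut to lever, z up. The nut does not rise or sink.
- nut (a joint): Turn of the nut, rad; grows clockwise seen from above (tighter); 0.8 N m to turn, stays where left. It must go about 0.5 to 4.5 rad tighter; this number does not tell how far, as the play in the works differs each time. Each rad lowers the lever's pivot 4 mm. The lever's bite angle b obeys cos(1.7 - b) = constant - 0.2 x turn (about 0.3 rad earlier per rad near halfway; above 1: no bite).
- lever_foot (a point): Point on top of the frame's near rail (25 mm above the table) straight under the red lever's pivot; 49 mm in x and 160 mm in y from the nut's axis; axes the clamp's: the pivot pin lies along x, the lever swings down towards +y, z up. The pivot stands 40 to 53 mm above this point at the start, less 4 mm per rad of nut. A steel guide plate runs beside it over the beam, up to 83 mm above the table.
- lever (a joint): Angle of the red cam lever, rad: 0 open (up, leaning 0.26 rad past vertical towards the nut), 0.95 halfway, 1.90 closed (almost level, along +y). Free it takes 1 to 2 N, 85 mm from the pivot. From the bite on it climbs some 4 N in 0.1 rad and peaks 0.3 rad later: about 9 N for a bite at halfway, over 20 N if far too tight. Past 1.7 it goes over centre and stays. Too loose: hardly any resistance.
- bed: Black rubber strip under the frame's near rail, 3 mm thick, 30 by 360 mm, fixed to the clamp; origin at the centre of its underside. The lever's steel cam presses the rail on it. (The lever: flat red bar 16 mm wide along the pin, 9 mm thick, round end 117 mm from the pivot; push it on the side that faces the nut, which is the top when closed, at most 25 N. A light spring swings it back open.)
- frame: Loose stencil frame, wooden rails 30 mm wide and 22 mm high, 240 mm (x) by 380 mm (y) outside, a greased steel strip on its near rail, black stencil sheet with a blue flowered field; lies between two locating pins with its near rail under the lever's cam. Origin at the centre of its underside, 3 mm above the table.
- spatula: Bystander: spatula 160 mm long lying on the stencil sheet; origin mid-length, underside.
- weight: Bystander: brass weight 28 mm wide, 42 mm high, on the frame's side rail; origin at its underside.
- paste_bowl: Bystander: white bowl 120 mm across, 55 mm high; origin at its underside.
- brush: Bystander: flat brush 200 mm long on the table; origin mid-length, underside.
- pigment_jar: Bystander: blue jar with white cap, 66 mm across, 90 mm high; origin at its underside.
- pigment_tin: Bystander: pigment tin with blue label, 76 mm across, 100 mm high; origin at its underside.

How it is judged (in metres and radians):
At the end, for the whole second after the job is handed in: The lever is closed, past its dead centre (above 1.75 rad), and stays so by itself; the frame's near rail is pressed on its bed with 72 to 138 N, which is what a lever that bites between about 40 and 60 percent of its swing gives; the frame is within 10 mm of where it was (value of joint lever above 1.75 rad and contact force between bed and frame between 72 and 138 N and distance of frame from where it was at the start of the episode below 0.01 m); the robot touches nothing.
It fails at once if the lever is forced: pushed by the robot with more than 25 N (contact force between any of the arm, the fingers and lever above 25 N).
It fails at once if the nut is turned tighter while the lever is closed (value of joint lever above 1.6 rad and velocity of joint nut above 0.3 rad/s).
It fails at once if a bystander is moved by more than 30 mm (distance of any of spatula, weight, paste_bowl, brush, pigment_jar, pigment_tin from where it was at the start of the episode above 0.03 m).
It also fails if it takes over 72 s, if anything falls off the work surface, if the arm or the gripper's body presses on something with over 40 N, if the wrist force passes 120 N, or if a joint passes its speed limit or range.

## Working session

There is one attempt and no reset: what is moved stays moved. The work goes in short steps, each a Python script; the robot and the scene stay as the last script left them, time stands still between calls to the robot, and variables do not carry over. Pictures are saved under pics/ and viewed, and the job is handed in when it is done.

```bash
mkdir -p pics; python3 - <<'E'
from station import r
import cv2
for n in("scene","top","wrist"):
    s=r.snapshot(n); cv2.imwrite(f"pics/{n}0.png",s["frame"][:,:,::-1])
    print(n,s["fx"],s["cx"],s["cy"],s["dist_coeffs"],s["R"],s["t"])
print(r.sense())
E
```

```text
scene 477.9216551181362 323.6579832837766 238.92420344231476 [0.03594166 0.         0.         0.         0.        ] [[-0.49358755  0.86947787  0.0194823 ]
 [ 0.56958724  0.34011103 -0.74826123]
 [-0.65722272 -0.35823556 -0.66311807]] [ 0.28913536 -0.26339513  1.54394537]
top 434.9005437695745 325.16931674218625 238.71758118788512 [-0.03260941  0.          0.          0.          0.        ] [[ 0.01841415 -0.99981966  0.00464455]
 [-0.98490895 -0.0189387  -0.17203397]
 [ 0.1720909  -0.0014066  -0.98508007]] [0.00220909 0.62507923 1.29170172]
wrist 339.7861883369998 322.2803166163695 241.17965684918215 [-0.05148882  0.          0.          0.          0.        ] [[ 0.42450967 -0.90542015 -0.00242725]
 [-0.87158338 -0.4093683   0.26974061]
 [-0.24522223 -0.11239195 -0.96292996]] [-0.59938544 -0.0326792   0.39146863]
{'clock': 0.15, 'joints': array([-6.80510175e+01,  5.25431432e+00,  7.05636172e+01,  6.94518228e-05,
        1.04267988e+02, -3.24864040e+00]), 'joint_vel': array([-0.00102351, -0.11956204, -0.18873128,  0.08517305, -0.00357627,
       -0.01298417]), 'joint_torque': array([ 1.45689384e-03, -4.47043920e+01, -4.06907845e+01,  6.98594260e-02,
        2.73652427e-02, -1.13805822e-04]), 'tcp_pos': array([ 0.25546394, -0.54295706,  0.40377857]), 'orientation': array([-1.79914223e+02, -4.93618989e-03,  2.51976363e+01]), 'contact_force': array([-0.66140876, -0.00101918, -0.02995804]), 'torque': array([ 0.01105373, -0.00118312,  0.01225594]), 'opening': 0.08801623870146345}
```

View pics/scene0.png

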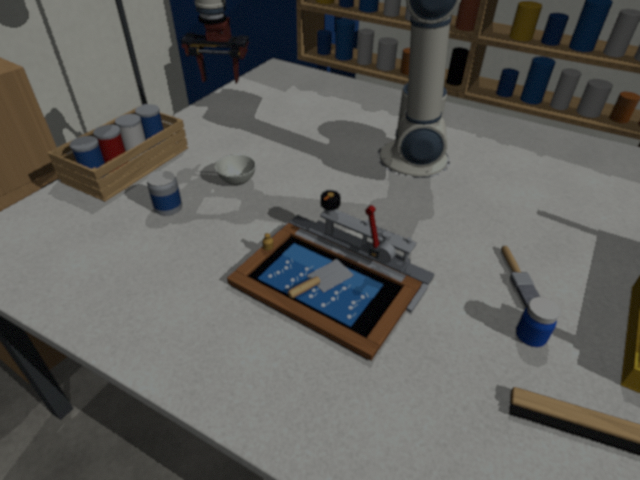

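View pics/top0.png

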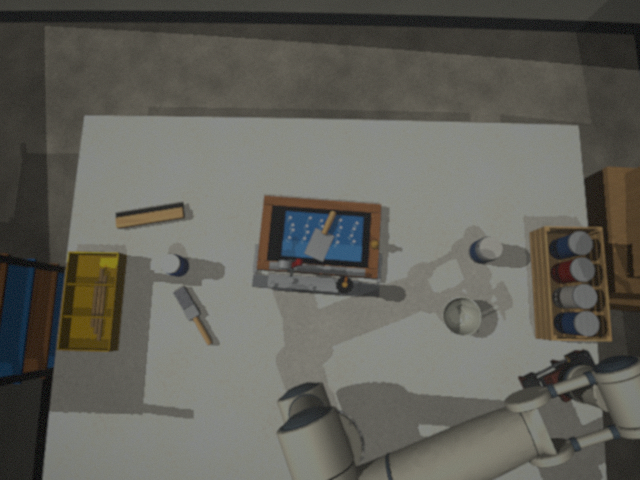

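View pics/wrist0.png

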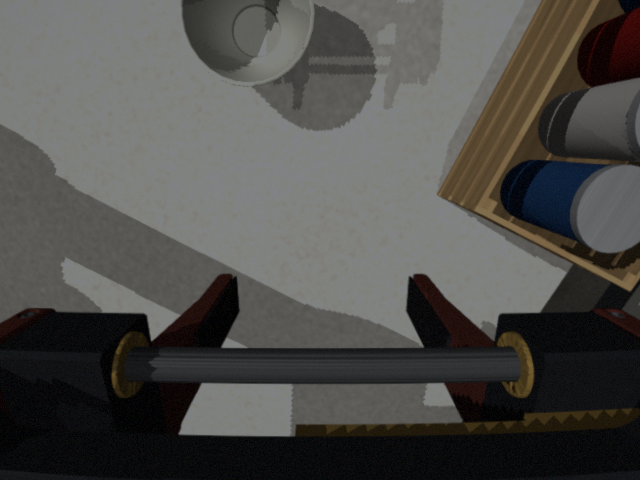

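The scene view shows the nut at about (330,199) and the red lever tip at (370,210). In the top view the nut is near (344,284), the lever near (297,262), and the frame's centre near (320,237). I'll zoom in before measuring.

```bash
cat > h.py <<'E'
from station import r
import cv2, numpy as np
from scipy.spatial.transform import Rotation as Ro
def K(s): return np.array([[s["fx"],0,s["cx"]],[0,s["fy"],s["cy"]],[0,0,1.]])
def ray(s,uv):
    p=cv2.undistortPoints(np.array([[uv]],float),K(s),np.array(s["dist_coeffs"]))[0,0]
    R=np.array(s["R"]);t=np.array(s["t"])
    return -R.T@t, R.T@np.array([p[0],p[1],1])
def atz(s,uv,z):
    c,d=ray(s,uv); return c+d*(z-c[2])/d[2]
def proj(s,X):
    R=np.array(s["R"]);t=np.array(s["t"])
    return cv2.projectPoints(np.array(X,float).reshape(-1,1,3),cv2.Rodrigues(R)[0],t,K(s),np.array(s["dist_coeffs"]))[0][:,0]
def tri(ss,uvs):
    A=np.zeros((3,3));b=np.zeros(3)
    for s,u in zip(ss,uvs):
        c,d=ray(s,u);d=d/np.linalg.norm(d);P=np.eye(3)-np.outer(d,d);A+=P;b+=P@c
    return np.linalg.solve(A,b)
def crop(s,u0,v0,w,h,k,name):
    cv2.imwrite("pics/"+name,cv2.resize(s["frame"][v0:v0+h,u0:u0+w,::-1],None,fx=k,fy=k,interpolation=cv2.INTER_CUBIC))
E
python3 - <<'E'
from h import *
s=r.snapshot("top"); crop(s,240,180,160,120,5,"topc.png")
s2=r.snapshot("scene"); crop(s2,300,170,160,120,5,"scenec.png")
print(atz(s,(344,284),.135),tri([s,s2],[(344,284),(330,199)]))
E
```

```text
[ 0.48058632 -0.04209883  0.135     ] [ 0.48166132 -0.0433014   0.12434791]
```

View pics/topc.png

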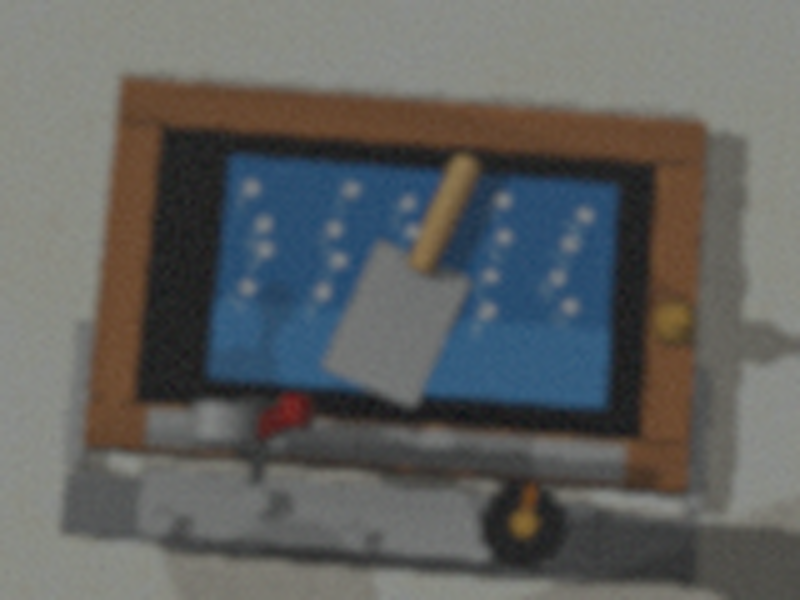

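View pics/scenec.png

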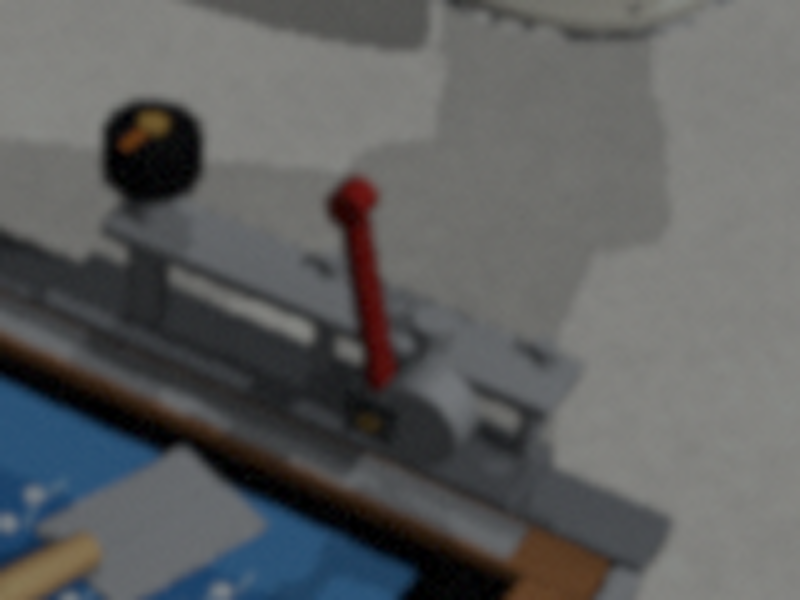

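```bash
python3 - <<'E'
from h import *
s=r.snapshot("top");s2=r.snapshot("scene")
f=lambda u,v:(u/5+240,v/5+180); g=lambda u,v:(u/5+300,v/5+170)
C=[atz(s,f(*p),.025) for p in[(122,77),(706,120),(690,492),(86,445)]]
for c in C: print(c)
for a,b in((0,1),(1,2),(2,3),(3,0)): d=C[b]-C[a];print(np.linalg.norm(d),np.degrees(np.arctan2(d[1],d[0])))
print("ctr",np.mean(C,0))
n=atz(s,f(523,523),.135);print("nut",n,tri([s,s2],[f(523,523),g(153,123)]))
print("levertip",tri([s,s2],[f(293,410),g(355,195)]))
# wrist cam in tcp frame
w=r.snapshot("wrist");q=r.sense();Rt=Ro.from_euler('xyz',q["orientation"],degrees=True).as_matrix()
c=-np.array(w["R"]).T@w["t"];print("cam in tcp",Rt.T@(c-q["tcp_pos"]),(Rt.T@np.array(w["R"]).T).round(3))
E
```

```text
[0.76781795 0.21216236 0.025     ]
[ 0.74665921 -0.16391885  0.025     ]
[ 0.50763949 -0.15303846  0.025     ]
[0.52987678 0.22455544 0.025     ]
0.3766759425568041 -93.22012857721779
0.23926723250921988 177.39364575402894
0.3782481367894051 86.62962629300472
0.23826370145955122 -2.9815363851225616
ctr [0.63799836 0.02994012 0.025     ]
nut [ 0.47890879 -0.04383147  0.135     ] [ 0.47898375 -0.04405709  0.13563744]
levertip [0.53580945 0.08629435 0.18204617]
cam in tcp [0.07330334 0.00041026 0.01942118] [[-0.001 -0.963 -0.27 ]
 [ 1.    -0.001 -0.001]
 [ 0.001 -0.27   0.963]]
```

Triangulating the nut gives z=0.1356, against 0.135 stated. The frame sides measure 0.239 by 0.377 m, and the lever tip fits its open lean, so these measurements look sound. Clamp yaw is about -3.1°. Next I'll go above the nut and look.

```bash
python3 - <<'E'
from h import *
nut=np.array([.479,-.044])
q=r.inverse_kinematics([*nut,.34],[180,0,184.8]); print(q)
r.move_joints(q); s=r.sense(); print(s["clock"],s["tcp_pos"],s["orientation"],s["joints"])
w=r.snapshot("wrist");cv2.imwrite("pics/w1.png",w["frame"][:,:,::-1])
print(proj(w,[[*nut,.135]]))
print(r.sense()["clock"])
E
```

```text
[  -9.30160266  -13.48697446   94.87542791    0.           98.61154655
 -104.10160266]
2.3833 [ 0.47905876 -0.0445238   0.34015617] [-1.79983712e+02  1.40686907e-02 -1.75283254e+02] [-9.35786281e+00 -1.34782698e+01  9.48522693e+01 -1.25184393e-02
  9.86083931e+01 -1.04076483e+02]
[[324.11631195 277.22586844]]
2.4333
```

View pics/w1.png

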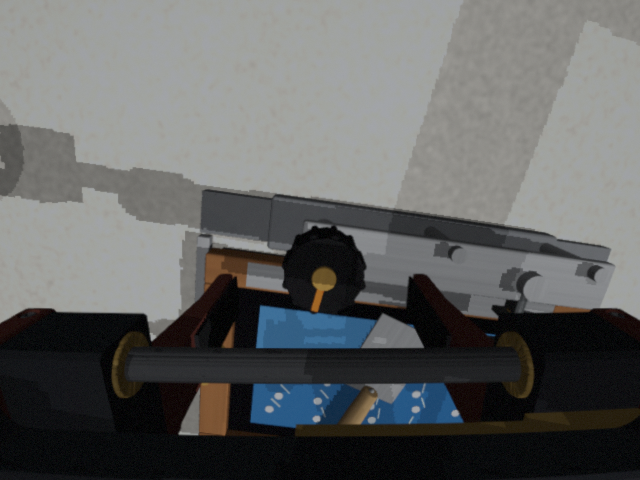

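The wrist view puts the nut's brass centre at (324,278). The prediction was (324,277), so the position is confirmed. The orange mark points towards the frame, ending at (316,308). Now I'll grip and turn 2.6 rad.

```bash
python3 - <<'E'
from h import *
p=r.sense()["tcp_pos"]
r.servo_line([.479,-.044,.283],speed=.08)
s=r.sense();print(s["clock"],s["contact_force"])
r.grab(60); s=r.sense();print(s["clock"],s["opening"],s["contact_force"],s["tcp_pos"])
j=np.array(s["joints"]); n=6; 
for k in range(2):
    j[5]+=np.degrees(2.6)/2; r.move_joints(j); s=r.sense();print(s["clock"],s["joints"][5],s["contact_force"].round(1),s["torque"].round(2),s["opening"],s["tcp_pos"])
r.let_go(); r.servo_line([.479,-.044,.34],speed=.12)
s=r.sense();print(s["clock"],s["orientation"])
w=r.snapshot("wrist");cv2.imwrite("pics/w2.png",w["frame"][:,:,::-1])
t=r.snapshot("scene");crop(t,300,170,160,120,5,"s2.png")
t=r.snapshot("top");crop(t,240,180,160,120,5,"t2.png")
E
```

```text
3.2917 [ 0.38752307  0.47894065 -0.55253031]
4.0 0.04765696695354081 [-0.1179651   1.07031126  0.4856041 ] [ 0.4789992  -0.04384582  0.28308579]
5.1833 -29.67132632051211 [ 0.1  1.8 -0.1] [ 0.16 -0.18  0.24] 0.04730222321999969 [ 0.47903372 -0.04379434  0.2830691 ]
6.3667 44.809343623789346 [ 1.2  1.2 -1.3] [ 0.09 -0.28  0.25] 0.04704440630312127 [ 0.47906537 -0.04387031  0.28306559]
7.775 [-1.79965668e+02 -2.73969977e-05  3.58380671e+01]
```

View pics/w2.png

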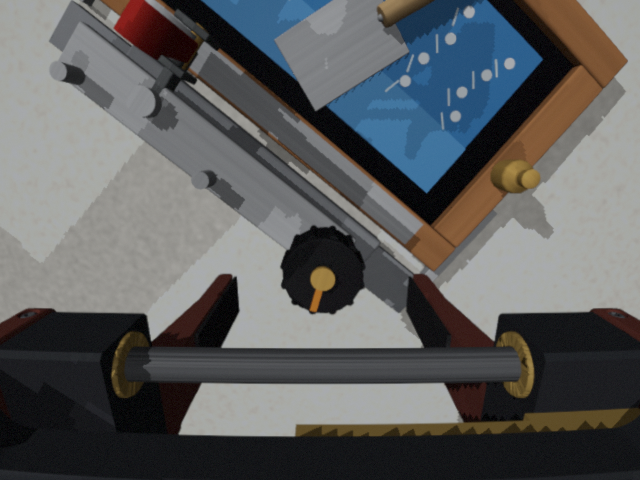

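View pics/s2.png

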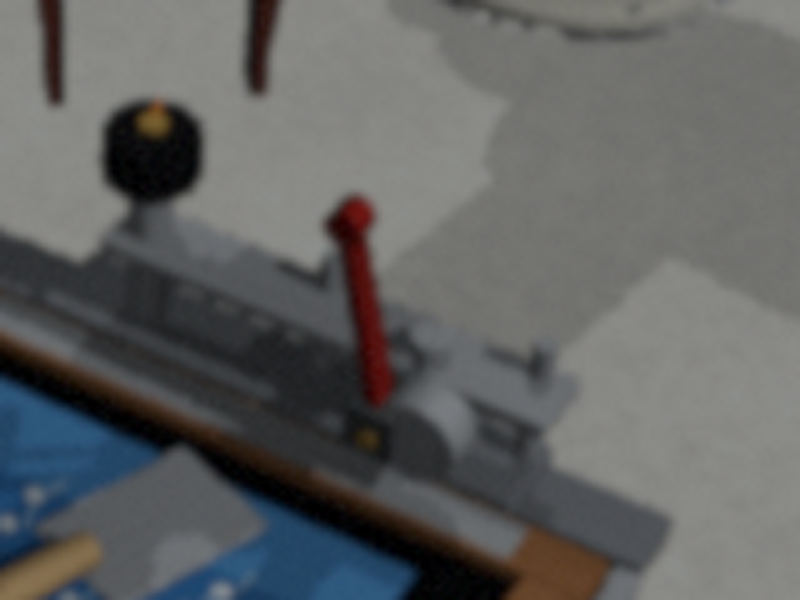

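The mark is again at (316,308) in the wrist view, so the nut turned the full 2.6 rad without slipping. The lever has sunk and is still open. Next I'll get the pivot height and plan the lever arc.

```bash
cat >> h.py <<'E'
YAW=-3.1
c_,s_=np.cos(np.radians(YAW)),np.sin(np.radians(YAW))
EX=np.array([c_,s_,0]);EY=np.array([-s_,c_,0]);EZ=np.array([0,0,1.])
NUT=np.array([.479,-.044,0]);FOOT=NUT+.049*EX+.160*EY
def lever(pz,phi,rho,off=0.):   # point along lever, off towards nut side normal
    a=phi-.26
    return FOOT+EZ*pz+rho*(EY*np.sin(a)+EZ*np.cos(a))+off*(-EY*np.cos(a)+EZ*np.sin(a))
def tool(pz,phi,gap=0.,rho=.085,xo=.003,tau0=50.):
    """TCP pose so that leading corner of closed tip touches lever face (minus gap) at rho"""
    a=phi-.26
    tau=np.radians(tau0)*np.clip(1-(a+.26)/1.83,0,1)
    z=EY*np.sin(tau)-EZ*np.cos(tau)
    y=EX
    x=np.cross(y,z)
    push=EY*np.cos(a)-EZ*np.sin(a)
    corner=lever(pz,phi,rho,.0045)-gap*push+xo*EX
    sg=np.sign(x@push) if abs(x@push)>.02 else 0
    tip=corner-sg*.010*x
    tcp=tip-.182*z
    Rm=np.c_[x,y,z]
    return tcp,Ro.from_matrix(Rm).as_euler('xyz',degrees=True),push
E
python3 - <<'E'
from h import *
t=r.snapshot("scene")
for pz in (.055,.06,.065,.07,.075): 
    P=proj(t,[lever(pz,0,.117),lever(pz,0,.109),lever(pz,0,.0)]); print(pz,((P-[300,170])*5).round(0).tolist())
print("foot",FOOT)
q0=r.sense()["joints"];print(q0)
for flip in (0,1):
  for phi in(0,.3,.6,.95,1.3,1.6,1.88):
    p,o,_=tool(.062,phi)
    if flip: o=(Ro.from_euler('xyz',o,degrees=True)*Ro.from_euler('z',180,degrees=True)).as_euler('xyz',degrees=True)
    q=r.inverse_kinematics(p,o); print(flip,phi,p.round(3),o.round(1),None if q is None else np.round(q,1))
E
```

```text
0.055 [[347.0, 217.0], [350.0, 232.0], [384.0, 429.0]]
0.06 [[348.0, 208.0], [351.0, 223.0], [385.0, 422.0]]
0.065 [[349.0, 199.0], [352.0, 214.0], [386.0, 414.0]]
0.07 [[350.0, 190.0], [353.0, 205.0], [387.0, 406.0]]
0.075 [[351.0, 181.0], [354.0, 196.0], [388.0, 398.0]]
foot [0.53658091 0.11311601 0.        ]
[-9.31156652e+00 -1.34518476e+01  9.49641741e+01  2.49266299e-02
  9.85992553e+01  4.48542143e+01]
0 0 [ 0.53  -0.059  0.252] [180.  -50.   86.9] [-23.2   2.1  95.5  47.  100.1 -18.9]
0 0.3 [ 0.533 -0.017  0.276] [180.  -41.8  86.9] [-17.3  -1.7  95.   40.6  96.9 -12.8]
0 0.6 [0.535 0.028 0.29 ] [180.  -33.6  86.9] [-10.6  -3.9  94.2  33.4  93.9  -6.4]
0 0.95 [0.538 0.08  0.293] [180.  -24.   86.9] [-2.3 -4.2 92.8 24.  90.9  1.3]
0 1.3 [0.54  0.129 0.283] [-180.   -14.5   86.9] [ 5.6 -2.5 91.3 14.3 89.   8.7]
0 1.6 [0.542 0.165 0.266] [180.   -6.3  86.9] [11.7  0.2 89.9  6.1 88.3 14.7]
0 1.88 [0.545 0.208 0.244] [180.    0.   86.9] [17.6  4.2 87.9 -0.  87.9 20.7]
1 0 [ 0.53  -0.059  0.252] [180.   50.  -93.1] None
1 0.3 [ 0.533 -0.017  0.276] [-180.    41.8  -93.1] None
1 0.6 [0.535 0.028 0.29 ] [180.   33.6 -93.1] None
1 0.95 [0.538 0.08  0.293] [180.   24.  -93.1] None
1 1.3 [0.54  0.129 0.283] [180.   14.5 -93.1] None
1 1.6 [0.542 0.165 0.266] [180.    6.3 -93.1] None
1 1.88 [0.545 0.208 0.244] [180.    0.  -93.1] None
```

View pics/t2.png

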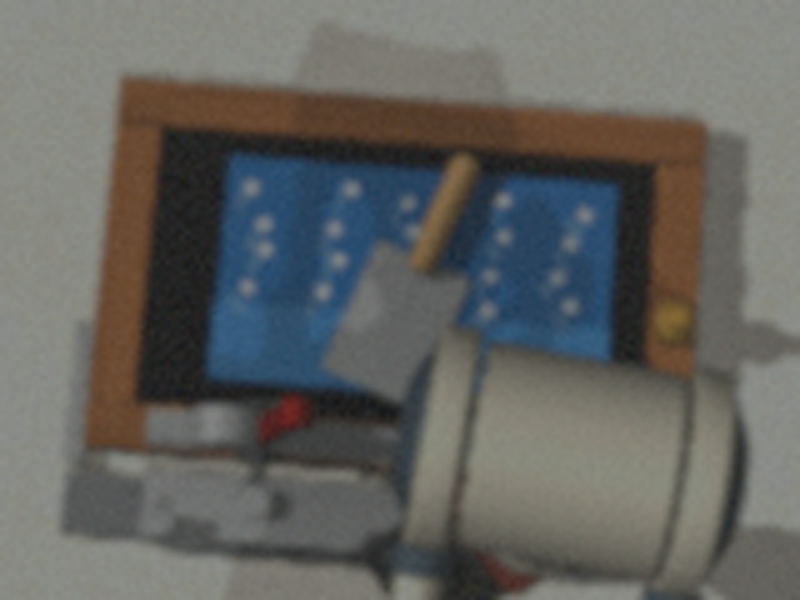

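The lever tip at (353,197) in the scene crop puts the pivot at z≈0.065, and the arc is reachable. Now the probing push, with a force stop.

```bash
sed -i 's/    sg=np.sign(x@push).*/    sg=np.sign(x@EY)/' h.py; cat >> h.py <<'E'
def approach(pz):
    r.let_go if 0 else None
    p,o,_=tool(pz,0,.04); r.reach(p+[0,0,.05],o)
    p,o,_=tool(pz,0,.02); r.servo_line(p,o,speed=.12)
def probe(pz,phis,stop,bias=None,speed=.06):
    log=[]
    if bias is None:
        r.wait(.1); bias=np.mean([r.sense()["contact_force"] for _ in range(3)],0)
    for ph in phis:
        p,o,push=tool(pz,ph); r.servo_line(p,o,speed=speed)
        s=r.sense(); f=-(s["contact_force"]-bias)
        log.append((ph,f@push)); e=np.linalg.norm(s["tcp_pos"]-p)
        print("%.2f F=%.2f |f|=%.2f err=%.4f t=%.2f"%(ph,f@push,np.linalg.norm(f),e,s["clock"]))
        if f@push>stop(ph) or np.linalg.norm(f)>17: print("STOP");break
    return bias,log
E
python3 - <<'E'
from h import *
for ph in np.arange(0,1.9,.1):
    p,o,push=tool(.065,ph)
    x=Ro.from_euler('xyz',o,degrees=True).as_matrix()[:,0]
    assert x@push>-.1,(ph,x@push)
r.servo_line([.479,-.044,.40],speed=.2); r.grab(20)
approach(.065); s=r.sense();print(s["clock"],s["contact_force"],s["opening"],s["tcp_pos"])
t=r.snapshot("scene");crop(t,280,130,200,150,4,"s3.png")
E
```

```text
11.35 [0.44975586 0.49737087 0.4728414 ] 0.0009417816588934824 [ 0.52927209 -0.07776749  0.25056344]
```

View pics/s3.png

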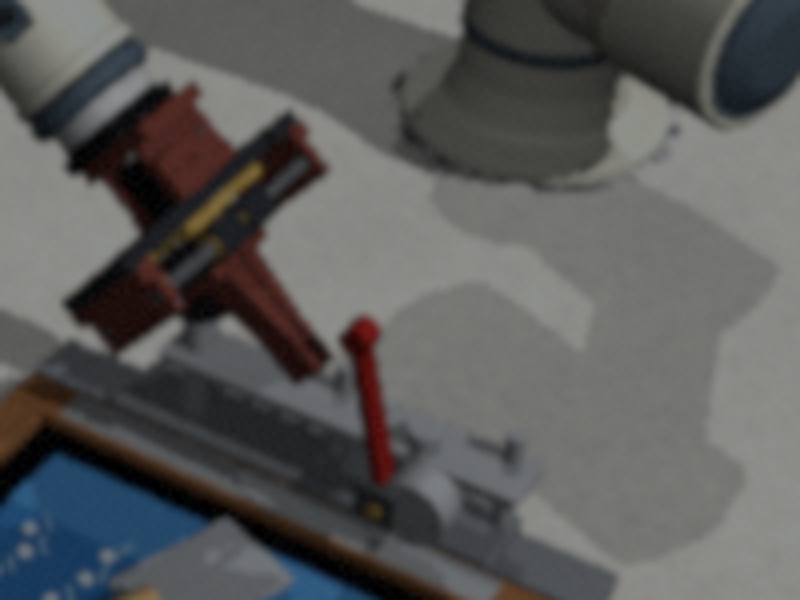

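The closed tips, at about (315,365), stand beside the lever just below its end, clear of the nut. Probing now.

```bash
python3 - <<'E'
from h import *
b,l=probe(.065,np.arange(0.0,1.56,.05),lambda p:6.)
print(b); 
t=r.snapshot("scene");crop(t,280,130,200,150,4,"s4.png")
E
```

```text
0.00 F=-0.67 |f|=1.83 err=0.0005 t=11.98
0.05 F=-0.26 |f|=0.63 err=0.0006 t=12.27
0.10 F=-0.08 |f|=0.99 err=0.0006 t=12.55
0.15 F=0.78 |f|=1.58 err=0.0006 t=12.83
0.20 F=0.26 |f|=0.73 err=0.0006 t=13.12
0.25 F=0.58 |f|=1.03 err=0.0006 t=13.40
0.30 F=0.25 |f|=0.60 err=0.0005 t=13.68
0.35 F=-0.31 |f|=1.00 err=0.0005 t=13.97
0.40 F=0.28 |f|=0.63 err=0.0005 t=14.25
0.45 F=0.44 |f|=0.75 err=0.0005 t=14.53
0.50 F=0.53 |f|=0.78 err=0.0005 t=14.82
0.55 F=0.19 |f|=0.90 err=0.0004 t=15.10
0.60 F=0.26 |f|=0.67 err=0.0003 t=15.38
0.65 F=-0.59 |f|=1.10 err=0.0003 t=15.65
0.70 F=-0.47 |f|=1.38 err=0.0003 t=15.93
0.75 F=0.98 |f|=1.16 err=0.0003 t=16.20
0.80 F=0.83 |f|=1.05 err=0.0002 t=16.48
0.85 F=0.74 |f|=1.78 err=0.0001 t=16.75
0.90 F=1.03 |f|=1.73 err=0.0001 t=17.02
0.95 F=-0.17 |f|=1.89 err=0.0001 t=17.30
1.00 F=-0.03 |f|=1.49 err=0.0001 t=17.57
1.05 F=0.28 |f|=1.06 err=0.0001 t=17.84
1.10 F=1.20 |f|=2.94 err=0.0001 t=18.11
1.15 F=2.37 |f|=3.03 err=0.0001 t=18.38
1.20 F=3.37 |f|=4.86 err=0.0002 t=18.64
1.25 F=3.10 |f|=4.64 err=0.0001 t=18.91
1.30 F=3.24 |f|=3.67 err=0.0001 t=19.18
1.35 F=2.97 |f|=3.55 err=0.0001 t=19.44
1.40 F=3.75 |f|=4.62 err=0.0001 t=19.71
1.45 F=2.46 |f|=2.98 err=0.0001 t=19.97
1.50 F=2.44 |f|=2.71 err=0.0002 t=20.23
1.55 F=1.08 |f|=1.32 err=0.0003 t=20.48
[ 1.38390654 -0.33177102  0.15071846]
```

View pics/s4.png

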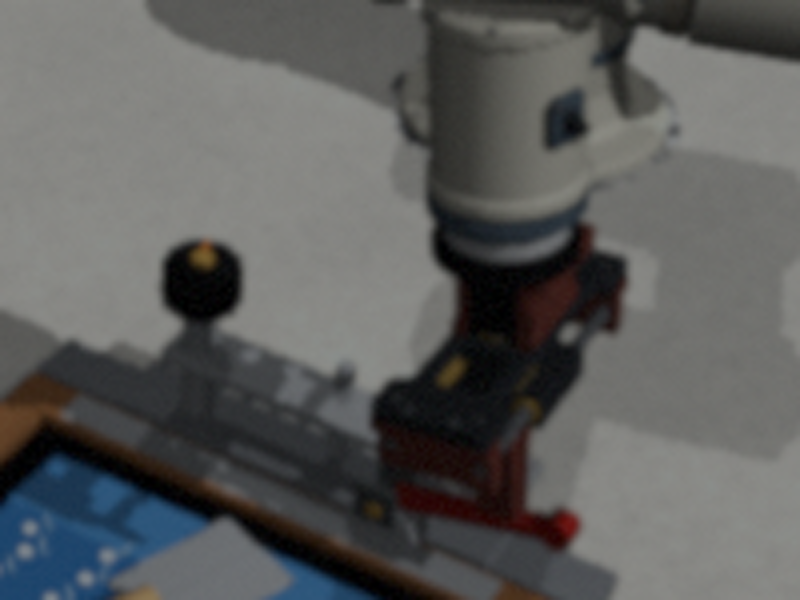

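```bash
python3 - <<'E'
import numpy as np
from scipy.optimize import curve_fit
F=[.78,.26,.58,.25,-.31,.28,.44,.53,.19,.26,-.59,-.47,.98,.83,.74,1.03,-.17,-.03,.28,1.2,2.37,3.37,3.10,3.24,2.97,3.75,2.46,2.44,1.08]
ph=np.arange(.15,1.56,.05)
def m(p,C,f0,d=0,k=102): u=1.7-p-d; return f0+k*np.clip(np.cos(u)-C,0,None)*np.sin(u)
for f,p0 in((lambda p,C,f0:m(p,C,f0),[.83,.3]),(lambda p,C,f0,d:m(p,C,f0,d),[.83,.3,0]),(lambda p,C,f0,d,k:m(p,C,f0,d,k),[.83,.3,0,100])):
    x,c=curve_fit(f,ph,F,p0); print(x,np.sqrt(np.diag(c)),"b",1.7-np.arccos(x[0]),"extra",(x[0]-.7317)/.2, np.std(F-f(ph,*x)))
E
```

```text
[0.83524644 0.22888111] [0.00729168 0.14950574] b 1.1177844729933506 extra 0.5177321808177676 0.6611859882888378
[0.84943468 0.30904418 0.08145103] [0.00605034 0.10176666 0.01330656] b 1.144116742668655 extra 0.5886734113755204 0.42108620851953615
[8.45406990e-01 3.07746761e-01 7.67550612e-02 9.72526477e+01] [2.35765948e-02 1.03962167e-01 2.97319687e-02 2.57226207e+01] b 1.1365303606641244 extra 0.5685349519632421 0.42080184873738563
```

The fits agree: the bite is at about 1.12–1.14 rad, which is slightly loose, and the nut needs about 0.55 rad more. I'll back off so the lever opens, turn the nut 0.55 rad, then probe again.

```bash
python3 - <<'E'
from h import *
pz=.065
for ph in (1.2,.8,.4,0.): 
    p,o,_=tool(pz,ph,.006); r.servo_line(p,o,speed=.15)
p,o,_=tool(pz,0,.035); r.servo_line(p+[0,0,.06],o,speed=.15)
t=r.snapshot("scene");crop(t,280,130,200,150,4,"s5.png")
r.reach([.479,-.044,.37],[180,0,68]); r.let_go()
w=r.snapshot("wrist");cv2.imwrite("pics/w5.png",w["frame"][:,:,::-1])
print(r.sense()["clock"],proj(w,[[*NUT[:2],.135]]))
E
```

```text
25.5583 [[322.60504584 259.63613527]]
```

View pics/s5.png

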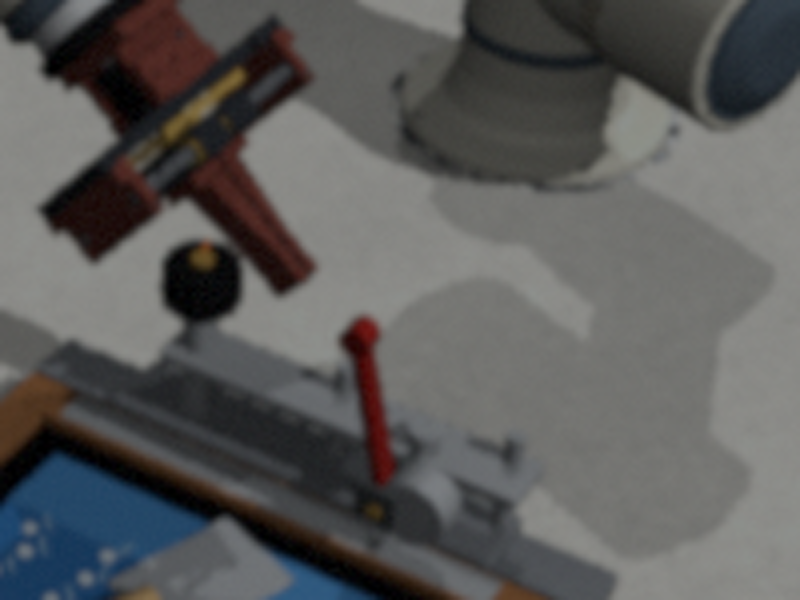

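View pics/w5.png

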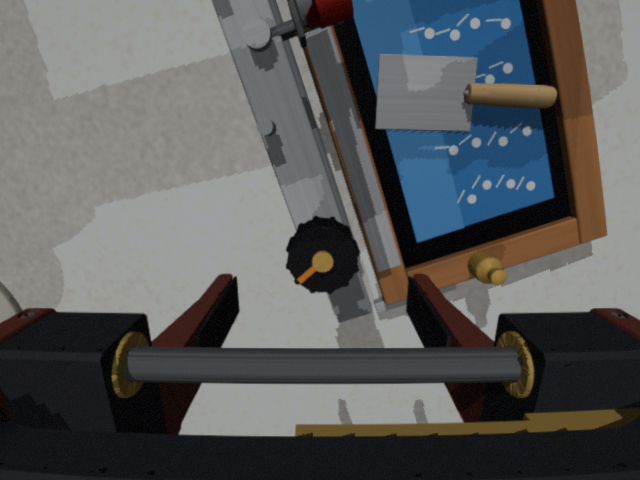

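The lever is back open, with its tip at (362,332) in the scene crop. The nut centre is at (322,261), against a predicted (323,260).

```bash
python3 - <<'E'
from h import *
r.servo_line([.479,-.044,.283],speed=.12)
r.grab(60); j=np.array(r.sense()["joints"]); a=j[5]
j[5]+=np.degrees(.55); r.move_joints(j); s=r.sense();print(s["clock"],s["joints"][5]-a,s["torque"].round(2))
r.let_go(); r.servo_line([.479,-.044,.37],speed=.15)
w=r.snapshot("wrist");cv2.imwrite("pics/w6.png",w["frame"][:,:,::-1])
r.grab(20); approach(.063); print(r.sense()["clock"])
b,l=probe(.063,np.r_[0,.2,.4,.6,np.arange(.7,1.21,.04)],lambda p:9.)
np.save("bias.npy",b)
E
```

```text
27.7333 31.44088697534711 [ 0.09  0.09 -0.79]
32.2167
0.00 F=0.88 |f|=2.08 err=0.0005 t=32.80
0.20 F=-0.96 |f|=1.22 err=0.0004 t=33.49
0.40 F=-0.16 |f|=0.66 err=0.0004 t=34.17
0.60 F=-0.73 |f|=1.26 err=0.0003 t=34.84
0.70 F=0.14 |f|=0.42 err=0.0002 t=35.25
0.74 F=-0.31 |f|=1.37 err=0.0001 t=35.50
0.78 F=-0.44 |f|=0.80 err=0.0001 t=35.75
0.82 F=-0.58 |f|=1.42 err=0.0001 t=36.00
0.86 F=-0.75 |f|=1.78 err=0.0001 t=36.25
0.90 F=-0.55 |f|=1.26 err=0.0001 t=36.50
0.94 F=0.93 |f|=1.43 err=0.0001 t=36.75
0.98 F=2.54 |f|=3.17 err=0.0001 t=37.00
1.02 F=3.63 |f|=5.02 err=0.0002 t=37.25
1.06 F=4.19 |f|=5.58 err=0.0003 t=37.50
1.10 F=3.76 |f|=4.71 err=0.0004 t=37.75
1.14 F=4.44 |f|=5.43 err=0.0005 t=38.00
1.18 F=4.78 |f|=5.71 err=0.0005 t=38.25
```

View pics/w6.png

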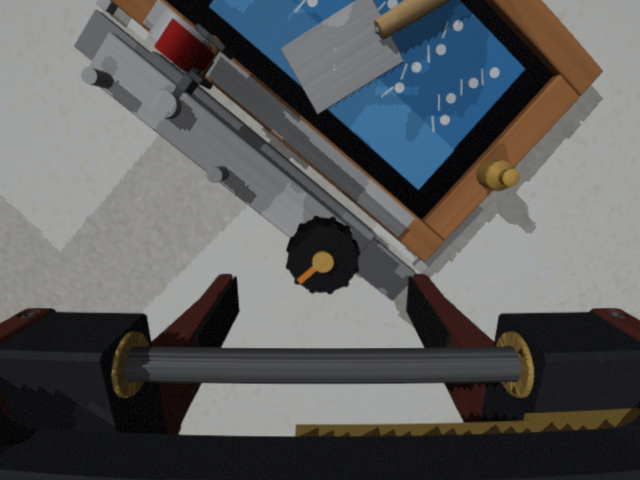

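```bash
python3 - <<'E'
import numpy as np
from scipy.optimize import curve_fit
ph=np.array([.2,.4,.6,.7,.74,.78,.82,.86,.9,.94,.98,1.02,1.06,1.10,1.14,1.18])
F=[-.96,-.16,-.73,.14,-.31,-.44,-.58,-.75,-.55,.93,2.54,3.63,4.19,3.76,4.44,4.78]
def m(p,C,f0,d=0,k=102): u=1.7-p-d; return f0+k*np.clip(np.cos(u)-C,0,None)*np.sin(u)
for f,p0 in((lambda p,C,f0:m(p,C,f0),[.77,-.4]),(lambda p,C,f0,d:m(p,C,f0,d),[.77,-.4,.05]),(lambda p,C,f0:m(p,C,f0,.08),[.77,-.4])):
    x,c=curve_fit(f,ph,F,p0); print(x,np.sqrt(np.diag(c)),"b",1.7-np.arccos(x[0]),"extra",(x[0]-.7317)/.2, np.std(F-f(ph,*x)))
E
```

```text
[ 0.73337625 -0.41314108] [0.00833496 0.30317402] b 0.9524787718962044 extra 0.008381231423790214 0.8992444145951994
[ 0.79176927 -0.47551932  0.14838852] [0.00707434 0.13129863 0.01451853] b 1.0429038017582581 extra 0.3003463407883372 0.334779635311179
[ 0.76334027 -0.5452452 ] [0.00523249 0.18843946] b 0.9976718305879384 extra 0.15820133930672942 0.5321016012581194
```

```bash
python3 - <<'E'
from h import *
t=r.snapshot("scene");crop(t,320,180,160,120,5,"s7.png")
for ph in (1.1,1.18,1.25,1.32,1.4): print(ph,((proj(t,[lever(.063,ph,.0),lever(.063,ph,.117),lever(.063,ph,.109)])-[320,180])*5).round(0).tolist())
E
```

```text
1.1 [[285.0, 367.0], [483.0, 312.0], [468.0, 316.0]]
1.18 [[285.0, 367.0], [493.0, 330.0], [478.0, 332.0]]
1.25 [[285.0, 367.0], [501.0, 345.0], [485.0, 347.0]]
1.32 [[285.0, 367.0], [508.0, 361.0], [492.0, 361.0]]
1.4 [[285.0, 367.0], [514.0, 379.0], [497.0, 378.0]]
```

View pics/s7.png

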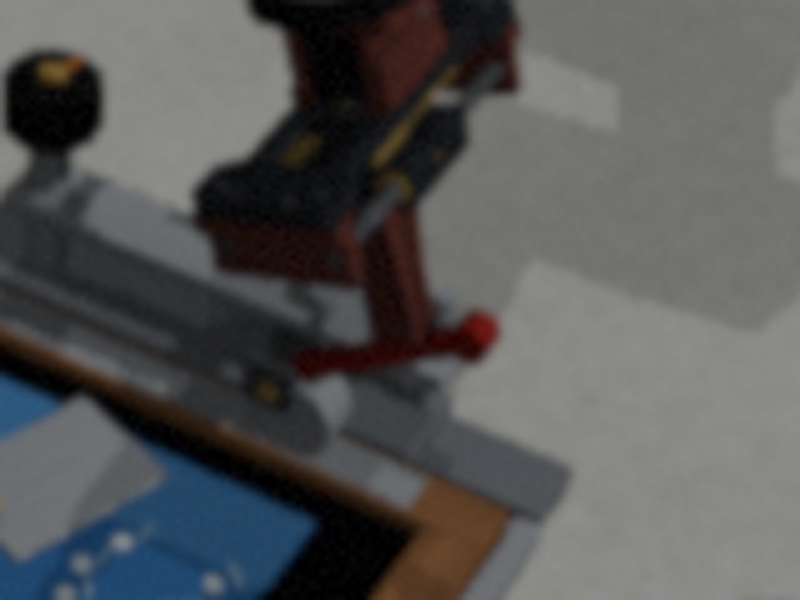

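The lever knob is at (480,335), which matches a lever angle of about 1.19–1.2. The commanded angle was 1.18, so the bite is really at about 0.95, i.e. halfway. Now I'll push it closed.

```bash
python3 - <<'E'
from h import *
b=np.load("bias.npy")
_,l=probe(.063,np.arange(1.22,1.91,.04),lambda p:13. if p<1.7 else 10.,bias=b)
t=r.snapshot("scene");crop(t,320,180,160,120,5,"s8.png")
for ph in (1.7,1.8,1.9): print(ph,((proj(t,[lever(.063,ph,.117),lever(.063,ph,.109)])-[320,180])*5).round(0).tolist())
E
```

```text
1.22 F=4.70 |f|=6.16 err=0.0006 t=38.55
1.26 F=5.01 |f|=6.58 err=0.0007 t=38.80
1.30 F=5.01 |f|=6.05 err=0.0007 t=39.05
1.34 F=5.18 |f|=6.08 err=0.0007 t=39.30
1.38 F=4.65 |f|=5.61 err=0.0006 t=39.55
1.42 F=3.52 |f|=3.74 err=0.0005 t=39.80
1.46 F=2.08 |f|=3.13 err=0.0004 t=40.05
1.50 F=1.58 |f|=2.27 err=0.0003 t=40.30
1.54 F=1.09 |f|=2.82 err=0.0002 t=40.55
1.58 F=0.95 |f|=1.35 err=0.0004 t=40.80
1.62 F=-0.95 |f|=1.55 err=0.0006 t=41.05
1.66 F=-1.41 |f|=1.58 err=0.0006 t=41.30
1.70 F=-0.72 |f|=0.87 err=0.0005 t=41.55
1.74 F=-1.21 |f|=1.47 err=0.0004 t=41.80
1.78 F=-1.07 |f|=1.66 err=0.0004 t=42.05
1.82 F=-0.84 |f|=0.87 err=0.0004 t=42.30
1.86 F=0.34 |f|=1.53 err=0.0004 t=42.55
1.90 F=6.43 |f|=6.61 err=0.0019 t=42.80
1.7 [[522.0, 443.0], [505.0, 437.0]]
1.8 [[520.0, 462.0], [503.0, 455.0]]
1.9 [[516.0, 480.0], [499.0, 472.0]]
```

View pics/s8.png

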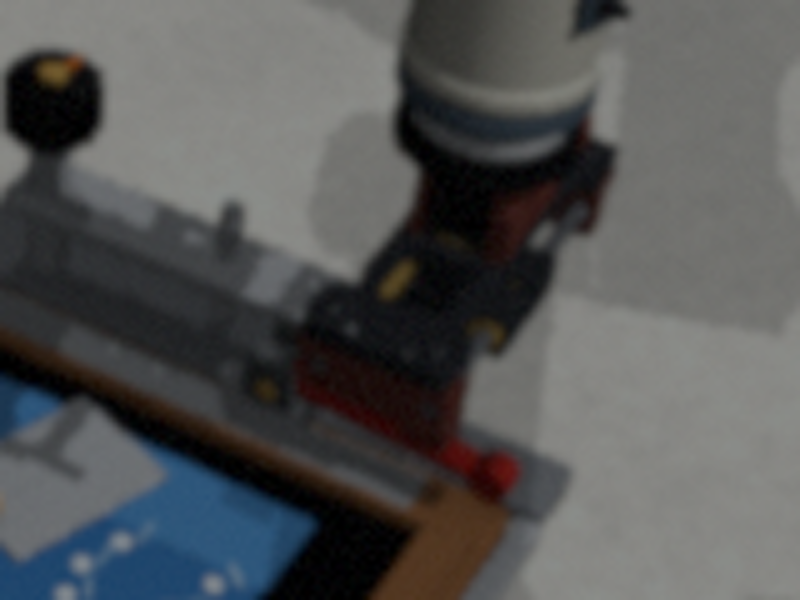

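The lever went over centre and reached its stop. The pushing force fell to zero past about 1.6 commanded, and the stop was met at 6 N. The knob is at (497,472), which matches 1.9 rad. Now I'll let go and verify.

```bash
python3 - <<'E'
from h import *
p=r.sense()["tcp_pos"]
r.servo_line(p+[0,0,.1],speed=.12); r.servo_line(p+[-.02,.12,.16],speed=.2)
r.wait(.5)
t=r.snapshot("scene");crop(t,280,160,200,150,4,"s9.png")
t=r.snapshot("top");crop(t,240,180,160,120,5,"t9.png")
s=r.sense();print(s["clock"],s["contact_force"])
E
```

```text
45.275 [ 0.29936508 -0.17866979  0.51582521]
```

View pics/s9.png

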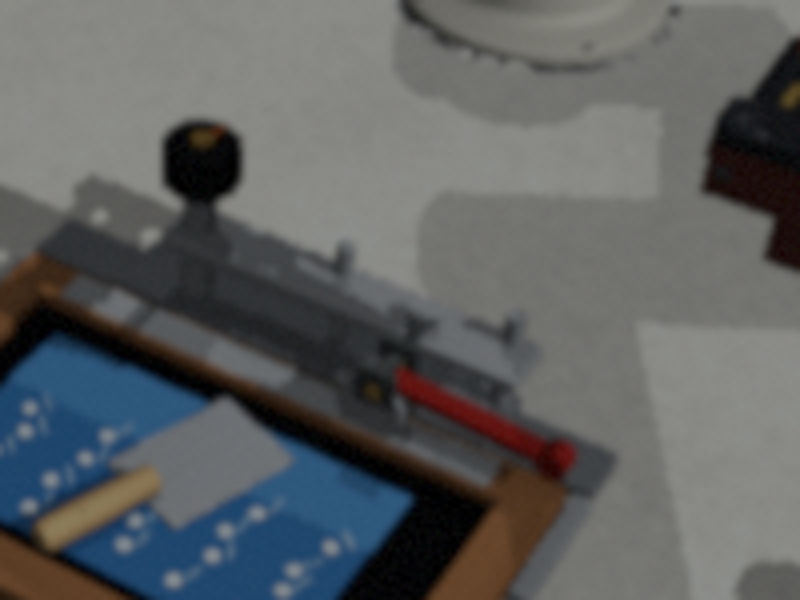

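View pics/t9.png

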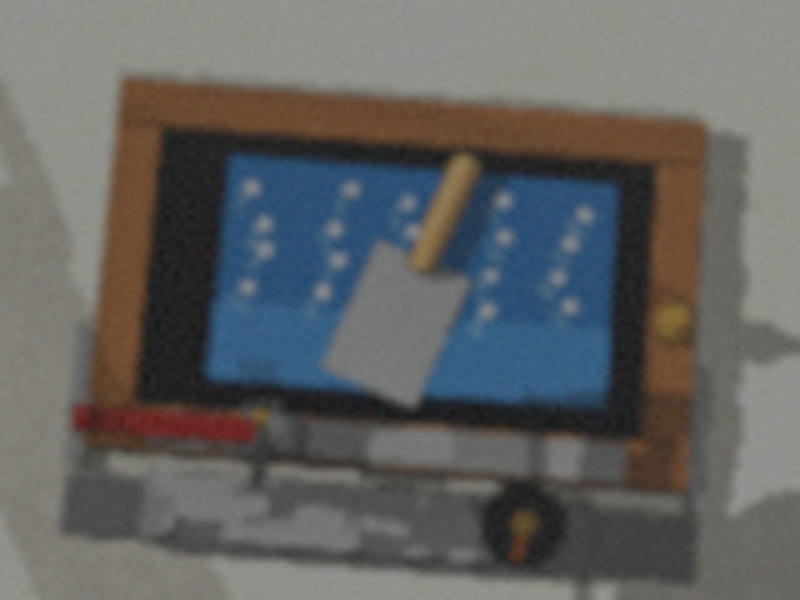

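The lever stays closed by itself, running from (250,425) to (80,420) in the top crop. The frame corners are unchanged at (122,77), (706,120) and (690,492). The spatula and weight haven't moved, and the arm is clear. Handing in.

```bash
python3 -c "
from station import r
print(r.hand_in(), r.sense()['clock'])"
```

```text
the job is handed in; nothing more can be done
the job is handed in; nothing more can be done
```

The frame is clamped and the job is handed in at about 45 s. I could not measure the bed force directly. It should be inside 72–138 N, probably a little below the middle, judging by where the lever bites.

- **Nut:** I turned it clockwise 2.6 rad with the lever open, probed the lever and found it slightly loose, biting at about 1.13 rad. I then turned it another 0.55 rad, again with the lever open. The orange mark showed no slip either time.
- **Lever:** On the second push it bit at about 0.95–1.04 rad (50–55 % of its swing) and peaked at about 5–6 N. It went over centre and stopped at about 1.9 rad. The largest force I read while pushing was about 6.6 N.
- **Last checks:** After I let go the lever stayed closed by itself. In the last top picture the frame, spatula and weight sit where they were at the start. I did not check the other bystanders at the end. The arm was clear of everything.
- **Disagreements:** The force readings carry about 1 N of noise. The peak was below the 9 N given for a bite exactly halfway, and my fits of the bite differed by about 0.1 rad. Both suggest a bite slightly past halfway, still inside the 40–60 % band.

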